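Gather the play blocks in one corner of the counting tray

TASK

Put the stray yellow play block into the blue tray while the tray stands on the counter, and let go of it. Then lift the tray well clear of the counter by its black tab and tilt it until all three blocks have slid together into one corner: of the two corners away from the tab, the one on the side where the counter bell stands. Finish still holding the tray in the air, tilted down towards that corner with the blocks resting in it, and leave the other things on the counter where they are.

Things in the scene. Friction and masses are not known exactly. Their poses are not given: they have to be found in the camera images.
- tray: Blue open tray, 160 (x) x 190 (y) mm, rim 39 mm and inner floor 7 mm above its underside, walls 4 mm, 0.14 to 0.21 kg. Origin: centre of underside; z up. Inside and walls are slippery (friction 0.16 to 0.24): blocks slide when tilted 20 degrees each way; do not grip the walls. The grip tab is on the +x wall, far from the robot (turned at most 0.4 rad); the -x corners are nearer the robot.
- tab_grip (a point): Point to grip on the tray's black upright tab, at [0.082, 0, 0.070] m in the tray's frame. The tab is a plate 12 mm thick along the tray's x, 70 mm wide along its y; its top is 88 mm above the tray's underside, 49 mm above the rim; not slippery. Grip across the 12 mm from above.
- left_corner (a point): Inside corner of the tray at its -x, +y end (left as seen from the robot), at [-0.076, 0.091, 0.022] m in the tray's frame (15 mm above the inner floor).
- right_corner (a point): Inside corner of the tray at its -x, -y end (right as seen from the robot), at [-0.076, -0.091, 0.022] m in the tray's frame.
- yellow_block: Yellow moulded play block with white stars, 30 mm cube, 22 g. Origin: centre of its underside. It starts on the counter beside the tray, on the left or the right, behind the level of the bell.
- red_block1: Red moulded play block, 30 mm cube, 22 g, loose in the tray, in the half next to the tab, at the tray's +y side. Origin: centre of its underside.
- red_block2: Red moulded play block like the other, loose in the tray's half next to the tab, at its -y side. Origin: centre of its underside.
- bell: Silver counter bell on a black base, 84 mm across, 50 mm high, standing near the robot to the left (y > 0) or to the right (y < 0) of the tray; it says which corner. Origin: centre of its underside. Loose; leave it.
- tape: Roll of tan tape, 94 mm across, 48 mm high, on the side opposite the bell. Origin: its underside. Loose; leave it.
- glue: Upright glue stick, yellow with magenta cap, 27 mm across, 88 mm high, on the side opposite the yellow block. Origin: centre of its underside. Loose; leave it.
- cup: Small pink toy cup, 44 mm across, 28 mm high, at the right, behind. Loose; leave it.

How it is judged:
By the outcome, as a careful person would: the job done as asked, in the order asked, and still so for the second after the job is handed in, while the arm keeps its last pose, push and grip.
It also fails if it takes over 54 s, if anything falls off the work surface, if the arm or the gripper's body presses on something with over 40 N, if the wrist force passes 120 N, or if a joint passes its speed limit or range.

ROBOT

A 7-joint arm with a two-finger parallel gripper is mounted at the origin on a cart in front of the work surface, level with it; the furniture and walls round the work are solid. World frame = base frame: x ahead of the robot, y to its left, z up, the work surface at z = 0. Lengths are in m, angles in rad, forces in N, time in s.
With the tool pointing down it reaches from about 0.425 to 0.925 m from the base axis. Payload 6.8 kg.
Tool frame: the origin (TCP) lies on the centre line of the jaws, within the pads' length; the fingertips stand 25 mm ahead of it and the grasp point (between the pads) lies 6 mm ahead of it; z points along the fingers, y is the line along which they close (so a half turn about z gives the same grasp; the last joint's range is limited). The gripper opens to 85 mm and grips with 20 to 120 N. Pads are 22 mm wide; open, the fingers measure 114 mm over their backs; the gripper's body (76 mm by 85 mm) begins 54 mm behind the grasp point. The pads swing forward as they close: fully open they stand 13 mm farther back than shut.
Start: joints at [1.079, 0.477, 0.022, 1.555, -0.011, 1.109, -0.083], TCP at [0.253, -0.626, 0.256] pointing down, gripper open.
Joint ranges: [-2.96, 2.96], [-0.34, 2.1], [-1.41, 1.46], [0.24, 2.44], [-1.37, 4.51], [0.17, 1.92], [-2.96, 2.96]. Speed limits (rad/s): [2.39, 2.39, 3.14, 3.14, 3.14, 3.14, 3.14].

INTERFACE

Orientations are given as a rotation vector (axis times angle).
In Python, from bench import telemetry, grab_frame, job gives the robot as it stands.
- The arm moves only by the tool apply_moves, never from a script. Its argument "rows" is a list of rows, each a list of 2 entries, a list of its own where there are three numbers: the shift along the tool's x, y, z each as a share of 250 mm, from -1 to 1, then the turn, a rotation vector about the tool's x, y, z each as a share of pi rad, from -1 to 1. A call has 1 to 10 rows; each row is the pose to reach, as a shift and turn from the pose commanded when the call began, along the tool's axes at that moment, turning the shorter way round; what a row does not reach only later rows make up. A row lasts 1/8 s, in which the tool goes at most 62.5 mm and 10.7 degrees, less where a joint would pass 70% of its speed; a pose out of reach is approached as far as the arm can. A call with a number of a shift or a turn outside -1 to 1 is refused whole. A call with a gripper value outside its range is refused whole. "jaw" is the gripper's target within -1 to 1 (fully open at 1, half-way at 0, shut at -1), set as the call begins (left out, the last holds). The fingers move at their own pace and stop on an object; "newtons" is the grip in N (left out, the last holds). Time passes only in rows, so rows that repeat a pose let the fingers close. It gives the time, the measured TCP pose, the force, the opening and the grip force at its end, in the units of the state.
- telemetry.get_obs(): the state, without advancing time (a new reading comes with each control period).
- grab_frame(name): name is "scene" or "top" or "wrist"; returns a dict with "frame" (400x640x3 uint8, red, green, blue), "vertical_fov" (degrees; the focal length in pixels is half the picture's height over the tangent of half this angle, whatever the lens; pixels are square), "cx", "cy" (the principal point, pixels), "origin" and "attitude" of the camera in the world. Camera axes: x right, y up, looking along -z (the intrinsics and any distortion apply to the point x, -y, -z); pixel columns grow to the right and rows downward; lengths in m; the calibration is good to about 2 mm. A picture is of the moment at which its call begins. There is no depth.
- job.hand_in(): hands the job in; it is judged then, once.
The state is a dict: "clock": time; "joints": joint angles; "qvel": joint speeds; "tau": joint torques, N m; "tcp_pos": TCP position; "orientation": TCP orientation; "contact_force": force on the tool from outside, world axes, zero at the start; "moment": the same for the moment, N m; "grip_width": finger opening in m; "gripper_force": force on a finger pad.
Only numpy, scipy, OpenCV 4.12 (cv2) and the standard library are available. Lean on these libraries where they do the work, as an engineer would, in place of code of your own. Each camera call takes 0.05 s, during which the arm holds its last target. There are 200 camera calls.

## Working session

There is one attempt and no reset: what is moved stays moved. The work goes in short steps, Python scripts to look and compute and a tool call to move; the robot and the scene stay as the last step left them, time stands still between calls to the robot, and variables do not carry over. Pictures are saved under pics/ and viewed, at most 10 in all, crops included, and the job is handed in when it is done.

Besides the shell and the picture viewer there is one more tool, called after "Request:" by a JSON object that holds its "op" and its "data", one argument or row to a line. apply_moves: Moves the arm, as the interface text tells. Its arguments: {"type":"object","properties":{"rows":{"type":"array"},"jaw":{"type":"number"},"newtons":{"type":"number"}},"required":["rows"]}

```bash
mkdir -p pics; ls; python3 - <<'E'
from bench import telemetry, grab_frame
import cv2
o=telemetry.get_obs(); print(o)
for n in ["scene","top"]:
    f=grab_frame(n); cv2.imwrite(f"pics/{n}0.png",f["frame"][:,:,::-1])
    print(n,{k:v for k,v in f.items() if k!="frame"})
E
```

```text
pics
{'clock': 0.0, 'joints': array([ 1.07890263,  0.47779553,  0.02231885,  1.55646972, -0.01153132,
        1.10929842, -0.08310668]), 'qvel': array([-0.00022441,  0.00046359, -0.0010368 , -0.00162338, -0.00070658,
       -0.00049877,  0.0026164 ]), 'tau': array([-9.73539718e-04, -5.96460772e+01,  1.60763741e+00, -2.81199574e+01,
        1.24432016e-02,  9.40080383e-03,  2.78248336e-05]), 'tcp_pos': array([ 0.25254699, -0.62537425,  0.25532061]), 'orientation': array([-3.08216501e+00, -5.98857208e-01,  7.04998263e-04]), 'contact_force': array([-0.79454984, -0.80752054,  0.07428213]), 'moment': array([ 0.04268117, -0.01994447,  0.07270444]), 'gripper_force': 0.0, 'grip_width': 0.08568828418592113}
scene {'vertical_fov': 55.534941844611396, 'cx': 320.9271408170453, 'cy': 201.44159167630846, 'origin': array([-0.15058171,  0.5220966 ,  0.46141326]), 'attitude': array([ 0.5806952 , -1.29940743, -2.01558496])}
top {'vertical_fov': 46.231493882034016, 'cx': 319.58958566244115, 'cy': 197.4575190956988, 'origin': array([ 0.30213246, -0.08140348,  1.21034987]), 'attitude': array([ 0.17450666, -0.16827957, -1.50791197])}
```

View pics/top0.png

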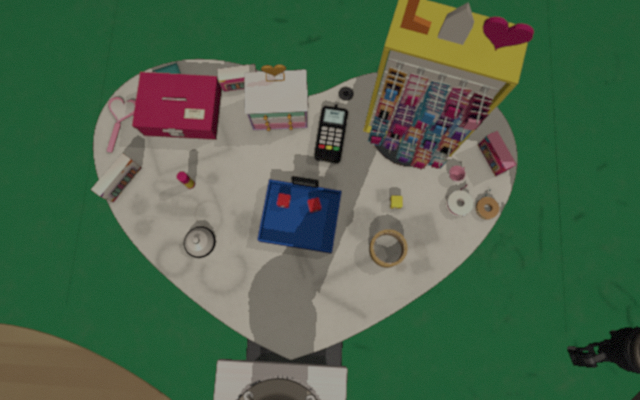

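View pics/scene0.png

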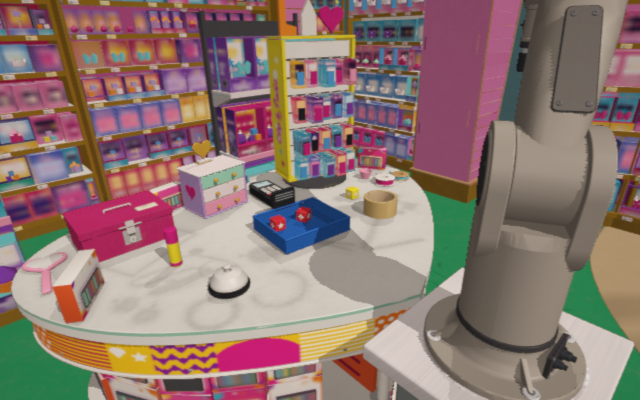

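The top view shows the tray at about (299,217) px with its tab at (305,183). The bell is on the left at (200,241), so the target is left_corner. The yellow block is on the right at (397,202), with the tape below it at (388,248), the glue at (185,180) and a card reader behind the tab at (330,135).

```bash
cat > h.py <<'E'
import numpy as np, cv2
from scipy.spatial.transform import Rotation as R
from bench import telemetry, grab_frame
def cast(f,uv,z):
    uv=np.atleast_2d(uv).astype(float); h=f["frame"].shape[0]
    F=h/2/np.tan(np.radians(f["vertical_fov"])/2)
    d=np.c_[(uv[:,0]-f["cx"])/F,-(uv[:,1]-f["cy"])/F,-np.ones(len(uv))]
    d=R.from_rotvec(f["attitude"]).apply(d)
    return f["origin"]+d*((z-f["origin"][2])/d[:,2])[:,None]
def blobs(f,lo,hi,amin=20):
    hsv=cv2.cvtColor(f["frame"],cv2.COLOR_RGB2HSV)
    m=cv2.inRange(hsv,np.array(lo),np.array(hi))
    m=cv2.morphologyEx(m,cv2.MORPH_CLOSE,np.ones((3,3)))
    cs,_=cv2.findContours(m,cv2.RETR_EXTERNAL,cv2.CHAIN_APPROX_NONE)
    return sorted([c for c in cs if cv2.contourArea(c)>amin],key=cv2.contourArea,reverse=True)
def shift(target,rv=None):
    "units of a move (shift/0.25, turn/pi) from the present pose to target TCP"
    o=telemetry.get_obs(); A=R.from_rotvec(o["orientation"])
    s=A.inv().apply(np.array(target)-o["tcp_pos"])/.25
    t=np.zeros(3) if rv is None else (A.inv()*R.from_rotvec(rv)).as_rotvec()/np.pi
    return s.round(3),t.round(3)
def down(yaw): # tool z down, tool y horizontal at angle yaw from world x
    y=np.array([np.cos(yaw),np.sin(yaw),0]); z=np.array([0,0,-1.]); 
    return R.from_matrix(np.c_[np.cross(y,z),y,z]).as_rotvec()
E
python3 - <<'E'
from h import *
f=grab_frame("top")
for n,lo,hi,z in [("blue",(105,120,50),(125,255,255),.039),("yel",(22,120,100),(34,255,255),.03),("red",(0,150,80),(6,255,255),.037)]:
    for c in blobs(f,lo,hi)[:4]:
        r=cv2.minAreaRect(c); b=cv2.boxPoints(r)
        print(n,np.round(r[0]),cv2.contourArea(c),cast(f,r[0],z).round(3),"box",cast(f,b,z)[:,:2].round(3).tolist())
g=f["frame"][165:200,280:330]; m=(g.max(2)<45).astype(np.uint8)
cs,_=cv2.findContours(m,0,2); c=max(cs,key=cv2.contourArea); r=cv2.minAreaRect(c)
b=cv2.boxPoints(r)+[280,165]; print("tab",b.round(1).tolist(),cast(f,b,.088).round(3).tolist())
for n,p,z in [("bell",(200,241),.02),("tape",(388,248),.048),("glue",(189,183),.0),("cup",(457,173),.028),("reader",(331,133),.02)]: print(n,cast(f,p,z).round(3))
s=grab_frame("scene")
for c in blobs(s,(22,120,100),(34,255,255)): 
    x,y,w,h=cv2.boundingRect(c)
    if 330<x<370 and 170<y<210: print("yel scene",x,y,w,h,cast(s,(x+w/2,y+h/2),.015))
I=cv2.resize(f["frame"][150:280,220:440],None,fx=3.6,fy=3.6,interpolation=2); cv2.imwrite("pics/crop.png",I[:,:,::-1])
E
```

```text
blue [299. 216.] 4417.0 [[ 0.514 -0.02   0.039]] box [[0.445, 0.08], [0.606, 0.067], [0.584, -0.123], [0.425, -0.105]]
yel [447.  78.] 5476.5 [[ 0.92 -0.4   0.03]] box [[0.754, -0.175], [1.181, -0.258], [1.097, -0.638], [0.681, -0.531]]
yel [396. 202.] 109.5 [[ 0.566 -0.266  0.03 ]] box [[0.58, -0.253], [0.582, -0.279], [0.553, -0.28], [0.551, -0.254]]
tab [[291.1, 182.9], [292.1, 176.1], [317.9, 180.1], [316.9, 186.8]] [[0.586, 0.003, 0.088], [0.603, 0.001, 0.088], [0.597, -0.063, 0.088], [0.579, -0.062, 0.088]]
bell [[0.437 0.229 0.02 ]]
tape [[ 0.443 -0.246  0.048]]
glue [[0.592 0.281 0.   ]]
cup [[ 0.652 -0.425  0.028]]
reader [[ 0.747 -0.09   0.02 ]]
yel scene 346 186 13 13 [[ 0.56604654 -0.27020167  0.015     ]]
```

View pics/crop.png

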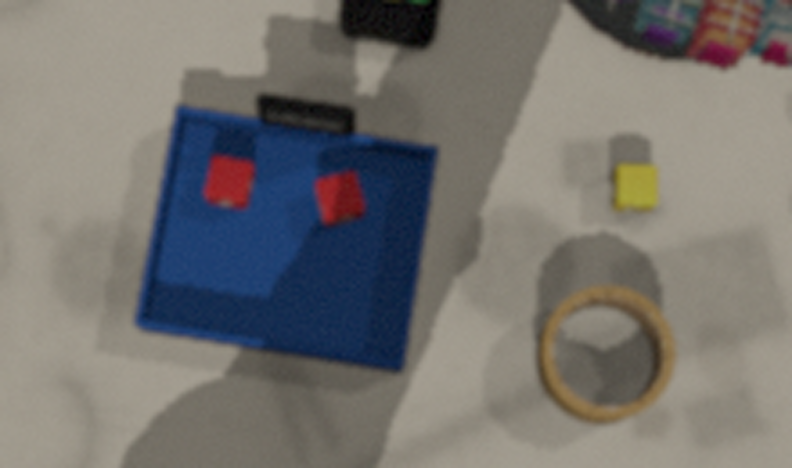

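Tray corners cast onto the rim plane measure 161 x 191 mm, as given. That puts the tray at (0.514,-0.020) with yaw about -0.1. The tab at (0.591,-0.030) agrees. The yellow block is at (0.566,-0.267), the same in both views.

```bash
python3 - <<'E'
from h import *
for y in (np.pi/2,-np.pi/2): print(shift([.566,-.267,.16],down(y+.04)))
f=grab_frame("top"); print(cast(f,[[283,200.5],[314.5,204.7]],.037))
E
```

```text
(array([ 1.699, -0.86 ,  0.384]), array([-0.   , -0.   , -0.891]))
(array([ 1.699, -0.86 ,  0.384]), array([-0.   ,  0.   ,  0.109]))
[[ 0.5509484   0.02388331  0.037     ]
 [ 0.5445343  -0.05732939  0.037     ]]
```

Request:
{"op": "apply_moves", "data": {
  "rows": [
    [[0.21,-0.11,0.05],[0,0,0.027]],
    [[0.42,-0.21,0.1],[0,0,0.055]],
    [[0.64,-0.32,0.14],[0,0,0.08]],
    [[0.85,-0.43,0.19],[0,0,0.109]],
    [[0.85,-0.43,0.19],[0,0,0.109]],
    [[0.85,-0.43,0.19],[0,0,0.109]]
  ],
  "jaw": 0.6
}}

```text
clock: 1.0
tcp_pos: [0.4094, -0.4469, 0.2088]
orientation: [3.14, 0.066, -0.001]
contact_force: [-0.8, -1.3, -0.0]
grip_width: 0.0681
gripper_force: 0.0
```

```bash
python3 - <<'E'
from h import *
print(shift([.566,-.267,.16],down(-np.pi/2+.04)))
E
```

```text
(array([ 0.656, -0.693,  0.195]), array([0.   , 0.   , 0.001]))
```

Request:
{"op": "apply_moves", "data": {
  "rows": [
    [[0.17,-0.18,0.05],[0,0,0]],
    [[0.33,-0.35,0.1],[0,0,0]],
    [[0.5,-0.52,0.15],[0,0,0]],
    [[0.656,-0.693,0.195],[0,0,0]],
    [[0.656,-0.693,0.195],[0,0,0]],
    [[0.656,-0.693,0.195],[0,0,0]]
  ]
}}

```text
clock: 1.75
tcp_pos: [0.5654, -0.2691, 0.1601]
orientation: [3.14, 0.061, -0.001]
contact_force: [0.3, -0.9, -0.4]
grip_width: 0.0684
gripper_force: 0.0
```

```bash
python3 - <<'E'
from h import *
f=grab_frame("wrist"); cv2.imwrite("pics/w1.png",f["frame"][:,:,::-1]); print(f["origin"])
for c in blobs(f,(22,120,80),(34,255,255),200):
    r=cv2.minAreaRect(c); print(np.round(r[0]),r[1],cast(f,r[0],.03),cast(f,cv2.boxPoints(r),.03).round(3).tolist())
print(telemetry.get_obs()["tcp_pos"])
E
```

```text
[ 0.64136421 -0.26658305  0.27872667]
[322. 191.] (40.0, 35.0) [[ 0.57101123 -0.26987591  0.03      ]] [[0.587, -0.255, 0.03], [0.588, -0.283, 0.03], [0.554, -0.285, 0.03], [0.553, -0.256, 0.03]]
[ 0.56503916 -0.26974404  0.16031761]
```

View pics/w1.png

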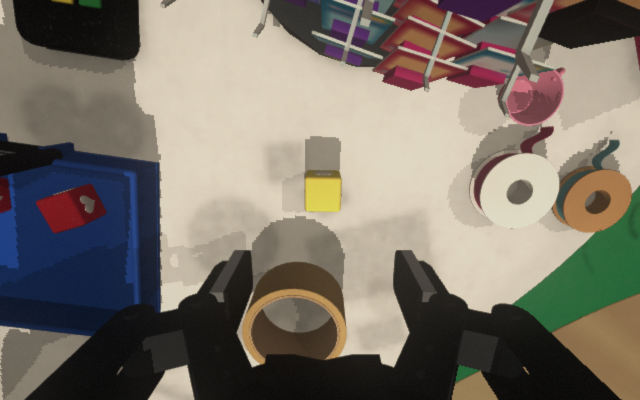

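The wrist view shows the yellow block at (322,191) px, clear of the tape at (295,313). It sits at (0.568,-0.270), so I descend.

Request:
{"op": "apply_moves", "data": {
  "rows": [
    [[0.01,0,0.13],[0,0,0]],
    [[0.01,0,0.27],[0,0,0]],
    [[0.01,0,0.4],[0,0,0]],
    [[0.01,0,0.53],[0,0,0]],
    [[0.01,0,0.53],[0,0,0]],
    [[0.01,0,0.53],[0,0,0]]
  ]
}}

```text
clock: 2.55
tcp_pos: [0.5689, -0.2685, 0.0289]
orientation: [3.14, 0.062, 0.002]
contact_force: [0.3, -0.4, 0.5]
grip_width: 0.0684
gripper_force: 0.0
```

Request:
{"op": "apply_moves", "data": {
  "rows": [
    [[0,0,0],[0,0,0]],
    [[0,0,0],[0,0,0]],
    [[0,0,0],[0,0,0]],
    [[0,0,0],[0,0,0]],
    [[0,0,0],[0,0,0]],
    [[0,0,0],[0,0,0]],
    [[0,0,0],[0,0,0]]
  ],
  "jaw": -1,
  "newtons": 25
}}

```text
clock: 3.42
tcp_pos: [0.5695, -0.2671, 0.0288]
orientation: [3.14, 0.065, 0.003]
contact_force: [-1.1, -0.5, 7.3]
grip_width: 0.0295
gripper_force: 25.8
```

Request:
{"op": "apply_moves", "data": {
  "rows": [
    [[0,0,-0.1],[0,0,0]],
    [[0,0,-0.25],[0,0,0]],
    [[0,0,-0.4],[0,0,0]],
    [[0,0,-0.55],[0,0,0]],
    [[0,0,-0.55],[0,0,0]]
  ]
}}

```text
clock: 4.05
tcp_pos: [0.5707, -0.2674, 0.1686]
orientation: [3.138, 0.065, 0.01]
contact_force: [-0.3, -0.1, -0.2]
grip_width: 0.03
gripper_force: 24.8
```

```bash
python3 - <<'E'
from h import *
yaw=-.1; c=np.array([.514,-.02,0])
p=c+R.from_euler('z',yaw).apply([-.028,.015,0])
print(p,shift([p[0],p[1],.16],down(-np.pi/2+yaw)))
E
```

```text
[ 0.48763738 -0.0022796   0.        ] (array([-0.288, -1.073,  0.03 ]), array([ 0.001, -0.002,  0.045]))
```

Block gripped (30 mm opening). Carrying it over the tray.

Request:
{"op": "apply_moves", "data": {
  "rows": [
    [[-0.05,-0.2,0],[0,0,0.01]],
    [[-0.11,-0.4,0],[0,0,0.02]],
    [[-0.16,-0.6,0],[0,0,0.03]],
    [[-0.21,-0.8,0.01],[0,0,0.04]],
    [[-0.26,-0.97,0.02],[0,0,0.045]],
    [[-0.27,-1.0,0.03],[0,0,0.045]],
    [[-0.27,-1.0,0.03],[0,0,0.045]]
  ]
}}

```text
clock: 4.92
tcp_pos: [0.4905, -0.0198, 0.1569]
orientation: [3.137, -0.155, -0.002]
contact_force: [0.4, 0.3, -0.3]
grip_width: 0.0297
gripper_force: 24.9
```

```bash
python3 - <<'E'
from h import *
print(shift([.488,-.003,.04],down(-np.pi/2-.1)))
f=grab_frame("top")
for c in blobs(f,(0,150,80),(6,255,255),20)[:4]: print(cast(f,cv2.minAreaRect(c)[0],.037))
f=grab_frame("wrist"); cv2.imwrite("pics/w2.png",f["frame"][:,:,::-1])
E
```

```text
(array([-0.016, -0.066,  0.468]), array([0., 0., 0.]))
```

View pics/w2.png

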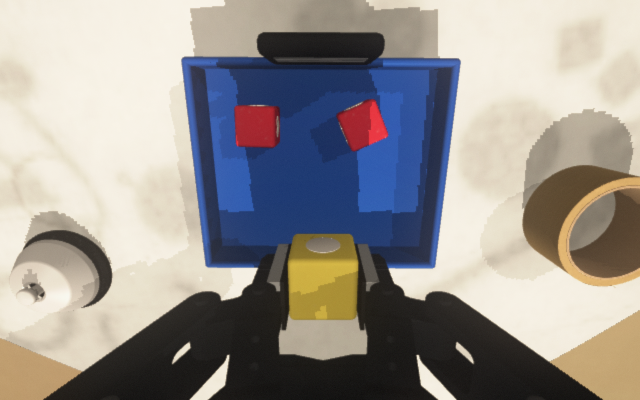

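The wrist view shows the yellow block held at (323,275) px over the near half of the tray. The red blocks are at the tab end, at (257,126) and (363,125), and the tray lies square to the tool.

Request:
{"op": "apply_moves", "data": {
  "rows": [
    [[-0.016,-0.066,0.13],[0,0,0]],
    [[-0.016,-0.066,0.25],[0,0,0]],
    [[-0.016,-0.066,0.36],[0,0,0]],
    [[-0.016,-0.066,0.43],[0,0,0]],
    [[-0.016,-0.066,0.475],[0,0,0]],
    [[-0.016,-0.066,0.475],[0,0,0]],
    [[-0.016,-0.066,0.475],[0,0,0]]
  ]
}}

```text
clock: 5.9
tcp_pos: [0.4893, -0.0032, 0.0394]
orientation: [3.138, -0.158, 0.002]
contact_force: [-0.3, -0.4, 0.1]
grip_width: 0.0293
gripper_force: 24.9
```

Request:
{"op": "apply_moves", "data": {
  "rows": [
    [[0,0,0],[0,0,0]],
    [[0,0,0],[0,0,0]],
    [[0,0,0],[0,0,0]],
    [[0,0,0],[0,0,0]]
  ],
  "jaw": 0.2
}}

```text
clock: 6.4
tcp_pos: [0.4887, -0.0028, 0.0389]
orientation: [-3.138, 0.157, -0.0]
contact_force: [-0.1, -0.5, 1.1]
grip_width: 0.0514
gripper_force: 0.0
```

Request:
{"op": "apply_moves", "data": {
  "rows": [
    [[0,0,-0.1],[0,0,0]],
    [[0,0,-0.25],[0,0,0]],
    [[0,0,-0.45],[0,0,0]],
    [[0,0,-0.65],[0,0,0]],
    [[0,0,-0.65],[0,0,0]],
    [[0,0,-0.65],[0,0,0]]
  ]
}}

```text
clock: 7.15
tcp_pos: [0.4882, -0.0029, 0.201]
orientation: [3.138, -0.157, -0.0]
contact_force: [-0.4, -0.7, -0.1]
grip_width: 0.0512
gripper_force: 0.0
```

```bash
python3 - <<'E'
from h import *
f=grab_frame("wrist"); cv2.imwrite("pics/w3.png",f["frame"][:,:,::-1])
c=blobs(f,(105,120,40),(125,255,255),2000)[0]; r=cv2.minAreaRect(c); b=cv2.boxPoints(r)
print("tray",cast(f,b,.039).round(3).tolist())
g=cv2.cvtColor(f["frame"],cv2.COLOR_RGB2HSV); m=(f["frame"].max(2)<60).astype(np.uint8); m[250:]=0
for c in cv2.findContours(m,0,2)[0]:
    if cv2.contourArea(c)>300:
        b=cv2.boxPoints(cv2.minAreaRect(c)); print("dark",b.round().tolist(),cast(f,b,.088)[:,:2].round(3).tolist())
print(telemetry.get_obs()["tcp_pos"])
E
```

```text
tray [[0.604, 0.064, 0.039], [0.586, -0.126, 0.039], [0.423, -0.131, 0.039], [0.445, 0.095, 0.039]]
dark [[296.0, 39.0], [397.0, 39.0], [397.0, 67.0], [296.0, 67.0]] [[0.605, 0.002], [0.598, -0.064], [0.581, -0.064], [0.588, 0.004]]
[ 0.48781383 -0.00294657  0.20030357]
```

View pics/w3.png

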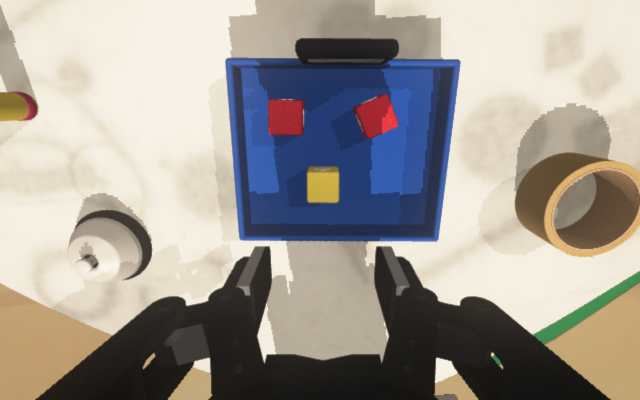

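Yellow block released in the tray at (323,185) px, with the reds at (286,118) and (376,116). The tab's top is at (347,45), which puts its centre near (0.596,-0.030).

```bash
python3 - <<'E'
from h import *
print(telemetry.get_obs()["joints"].round(2))
for y in (-.1,np.pi-.1): print(shift([.596,-.030,.2],down(y)))
E
```

```text
[-0.04  0.24 -0.09  2.04  0.03  0.86 -1.82]
(array([0.441, 0.064, 0.   ]), array([-0.   ,  0.001, -0.5  ]))
(array([0.441, 0.064, 0.   ]), array([0.001, 0.   , 0.5  ]))
```

Request:
{"op": "apply_moves", "data": {
  "rows": [
    [[0.05,0.01,0],[0,0,-0.055]],
    [[0.1,0.02,0],[0,0,-0.11]],
    [[0.15,0.03,0],[0,0,-0.165]],
    [[0.2,0.035,0],[0,0,-0.22]],
    [[0.25,0.04,0],[0,0,-0.275]],
    [[0.3,0.05,0],[0,0,-0.33]],
    [[0.35,0.055,0],[0,0,-0.385]],
    [[0.4,0.06,0],[0,0,-0.44]],
    [[0.441,0.064,0],[0,0,-0.495]],
    [[0.441,0.064,0],[0,0,-0.5]]
  ]
}}

```text
clock: 8.45
tcp_pos: [0.5962, -0.03, 0.1993]
orientation: [-2.329, -2.105, 0.003]
contact_force: [0.3, 0.4, -1.2]
grip_width: 0.0512
gripper_force: 0.0
```

Request:
{"op": "apply_moves", "data": {
  "rows": [
    [[0,0,0],[0,0,0]],
    [[0,0,0],[0,0,0]]
  ]
}}

```text
clock: 8.7
tcp_pos: [0.5962, -0.0296, 0.2009]
orientation: [-2.331, -2.105, 0.001]
contact_force: [-0.1, -0.1, 0.1]
grip_width: 0.0516
gripper_force: 0.0
```

```bash
python3 - <<'E'
from h import *
print(telemetry.get_obs()["joints"].round(2))
print(shift([.596,-.030,.077],down(-.1)))
f=grab_frame("wrist"); cv2.imwrite("pics/w4.png",f["frame"][:,:,::-1])
m=(f["frame"].max(2)<60).astype(np.uint8)
for c in cv2.findContours(m,0,2)[0]:
    if cv2.contourArea(c)>300:
        b=cv2.boxPoints(cv2.minAreaRect(c)); print("dark",b.round().tolist(),cast(f,b,.088)[:,:2].round(3).tolist())
E
```

```text
[ 0.21  0.43 -0.35  1.78  0.18  0.96 -0.31]
(array([-0.001, -0.   ,  0.496]), array([-0.   ,  0.   , -0.001]))
dark [[36.0, 188.0], [609.0, 188.0], [609.0, 399.0], [36.0, 399.0]] [[0.38, 0.004], [0.814, -0.039], [0.85, -0.253], [0.303, -0.199]]
dark [[316.0, 151.0], [331.0, 151.0], [331.0, 244.0], [316.0, 244.0]] [[0.595, 0.011], [0.606, 0.01], [0.599, -0.065], [0.587, -0.063]]
```

View pics/w4.png

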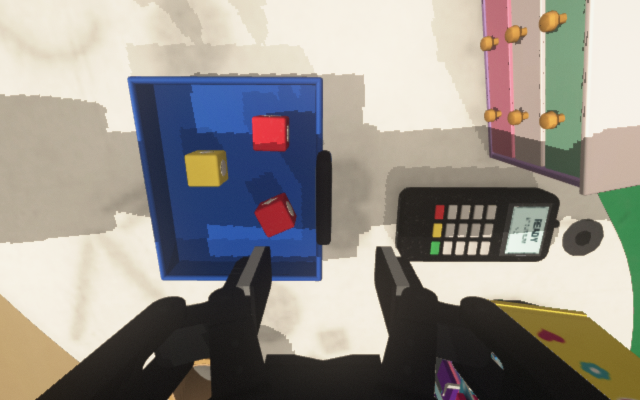

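The tab sits between the jaws at (323,197) px and its measured centre is (0.597,-0.029). I descend and grip.

Request:
{"op": "apply_moves", "data": {
  "rows": [
    [[0,0,0.14],[0,0,0]],
    [[0,0,0.28],[0,0,0]],
    [[0,0,0.4],[0,0,0]],
    [[0,0,0.497],[0,0,0]],
    [[0,0,0.497],[0,0,0]],
    [[0,0,0.497],[0,0,0]]
  ]
}}

```text
clock: 9.5
tcp_pos: [0.5974, -0.0296, 0.0781]
orientation: [2.329, 2.107, 0.002]
contact_force: [-0.2, 0.1, 0.6]
grip_width: 0.0515
gripper_force: 0.0
```

Request:
{"op": "apply_moves", "data": {
  "rows": [
    [[0,0,0],[0,0,0]],
    [[0,0,0],[0,0,0]],
    [[0,0,0],[0,0,0]],
    [[0,0,0],[0,0,0]],
    [[0,0,0],[0,0,0]],
    [[0,0,0],[0,0,0]],
    [[0,0,0],[0,0,0]],
    [[0,0,0],[0,0,0]]
  ],
  "jaw": -1,
  "newtons": 90
}}

```text
clock: 10.5
tcp_pos: [0.5971, -0.0298, 0.0781]
orientation: [2.33, 2.106, 0.001]
contact_force: [-2.1, 0.8, 5.6]
grip_width: 0.0108
gripper_force: 87.9
```

Request:
{"op": "apply_moves", "data": {
  "rows": [
    [[0,0,-0.05],[0,0,0]],
    [[0,0,-0.13],[0,0,0]],
    [[0,0,-0.23],[0,0,0]],
    [[0,0,-0.35],[0,0,0]],
    [[0,0,-0.47],[0,0,0]],
    [[0,0,-0.6],[0,0,0]],
    [[0,0,-0.72],[0,0,0]],
    [[0,0,-0.82],[0,0,0]],
    [[0,0,-0.86],[0,0,0]],
    [[0,0,-0.88],[0,0,0]]
  ]
}}

```text
clock: 11.75
tcp_pos: [0.5965, -0.0298, 0.2976]
orientation: [2.329, 2.107, 0.0]
contact_force: [-0.3, -0.3, -3.2]
grip_width: 0.0108
gripper_force: 87.9
```

```bash
python3 - <<'E'
from h import *
print(telemetry.get_obs()["joints"].round(2))
A=R.from_euler('z',-.1)
for a in (25,30):
  # tray frame down-direction needs equal -x,+y: rotate about horizontal axis perpendicular to diagonal
  for ax,ay in [(-a,-a)]:
    T=A*R.from_rotvec(np.radians([ax,ay,0])); tool=T*A.inv()*R.from_rotvec(down(-.1))
    g=T.inv().apply([0,0,-1]); print("g in tray",g.round(2)); print(shift([.56,-.03,.35],tool.as_rotvec()))
f=grab_frame("scene"); cv2.imwrite("pics/s1.png",f["frame"][:,:,::-1])
E
```

```text
[ 0.23  0.34 -0.37  1.68  0.13  1.15 -0.27]
g in tray [-0.41  0.41 -0.82]
(array([-0.015, -0.145, -0.21 ]), array([-0.139, -0.139,  0.   ]))
g in tray [-0.48  0.48 -0.74]
(array([-0.015, -0.145, -0.21 ]), array([-0.167, -0.167, -0.   ]))
```

View pics/s1.png

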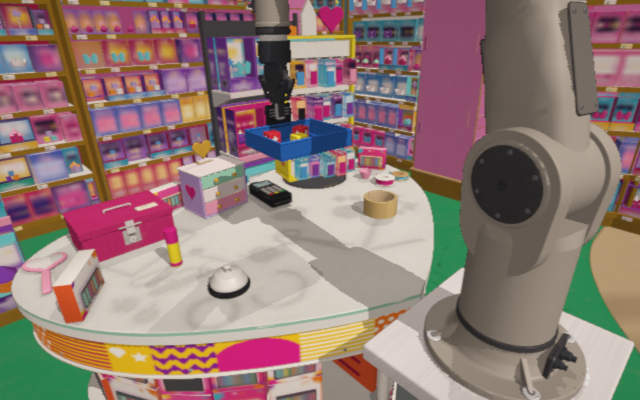

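The scene view shows the tray hanging level in the air at (298,140) px with the blocks inside. Now I tilt it gradually.

Request:
{"op": "apply_moves", "data": {
  "rows": [
    [[0,-0.015,-0.02],[-0.014,-0.014,0]],
    [[0,-0.03,-0.04],[-0.028,-0.028,0]],
    [[0,-0.045,-0.06],[-0.042,-0.042,0]],
    [[-0.01,-0.06,-0.08],[-0.056,-0.056,0]],
    [[-0.01,-0.075,-0.1],[-0.07,-0.07,0]],
    [[-0.01,-0.09,-0.12],[-0.083,-0.083,0]],
    [[-0.01,-0.1,-0.15],[-0.097,-0.097,0]],
    [[-0.01,-0.12,-0.17],[-0.111,-0.111,0]],
    [[-0.01,-0.13,-0.19],[-0.125,-0.125,0]],
    [[-0.01,-0.14,-0.21],[-0.139,-0.139,0]]
  ]
}}

```text
clock: 13.05
tcp_pos: [0.5609, -0.0287, 0.3485]
orientation: [1.871, 1.694, -0.042]
contact_force: [0.2, -0.6, -2.9]
grip_width: 0.0105
gripper_force: 88.4
```

Request:
{"op": "apply_moves", "data": {
  "rows": [
    [[0,0,0],[0,0,0]],
    [[0,0,0],[0,0,0]],
    [[0,0,0],[0,0,0]],
    [[0,0,0],[0,0,0]],
    [[0,0,0],[0,0,0]],
    [[0,0,0],[0,0,0]],
    [[0,0,0],[0,0,0]],
    [[0,0,0],[0,0,0]]
  ]
}}

```text
clock: 14.05
tcp_pos: [0.5617, -0.0287, 0.3496]
orientation: [1.872, 1.694, -0.04]
contact_force: [-0.3, 0.0, -2.9]
grip_width: 0.0111
gripper_force: 88.4
```

```bash
cat > chk.py <<'E'
from h import *
import sys
o=telemetry.get_obs(); print(o["joints"].round(2),o["tcp_pos"],o["orientation"])
T=R.from_rotvec(o["orientation"])*R.from_rotvec(down(-.1)).inv()*R.from_euler('z',-.1)
print("g in tray",T.inv().apply([0,0,-1]).round(3))
a=grab_frame("top")["frame"]; b=grab_frame("scene")["frame"]
a=cv2.resize(a[120:270,200:400],(800,600),interpolation=2)[:, :]; b=cv2.resize(b[60:260,180:440],(520,400))
I=np.vstack([cv2.resize(a,(400,300)),cv2.resize(b,(400,300))])
cv2.imwrite(f"pics/{sys.argv[1]}.png",I[:,:,::-1])
E
python3 chk.py c1
```

```text
[-0.03  0.11 -0.36  1.98  0.76  1.01 -0.89] [ 0.56166185 -0.02873665  0.34957064] [ 1.87201025  1.69369521 -0.04018755]
g in tray [-0.409  0.409 -0.815]
```

View pics/c1.png

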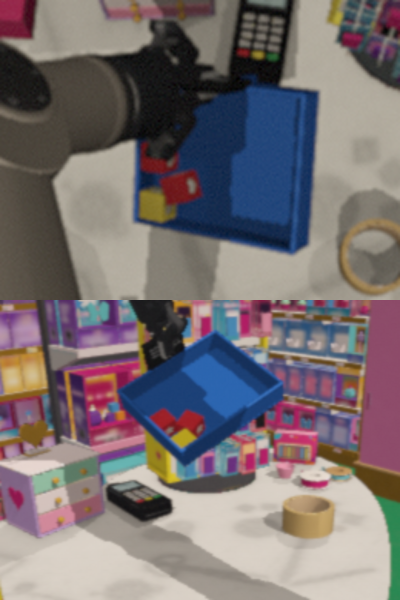

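The blocks have gathered in the left-near corner. Yellow is in the corner, one red is along the left wall, and the other red at (182,187) px leans askew on them. A small rock towards -x should seat it against the near wall.

```bash
python3 - <<'E'
from h import *
A=R.from_euler('z',-.1)
for ax,ay in [(-14,-38),(-28,-28)]:
    T=A*R.from_rotvec(np.radians([ax,ay,0])); tool=T*A.inv()*R.from_rotvec(down(-.1))
    print(T.inv().apply([0,0,-1]).round(2),shift([.56,-.03,.35],tool.as_rotvec()))
E
```

```text
[-0.61  0.22 -0.76] (array([-0.006, -0.005, -0.002]), array([-0.069,  0.056,  0.028]))
[-0.45  0.45 -0.77] (array([-0.006, -0.005, -0.002]), array([-0.017, -0.017,  0.   ]))
```

Request:
{"op": "apply_moves", "data": {
  "rows": [
    [[0,0,0],[-0.02,0.015,0.007]],
    [[0,0,0],[-0.035,0.03,0.014]],
    [[0,0,0],[-0.055,0.045,0.02]],
    [[0,0,0],[-0.07,0.055,0.028]],
    [[0,0,0],[-0.07,0.055,0.028]],
    [[0,0,0],[-0.07,0.055,0.028]],
    [[0,0,0],[-0.07,0.055,0.028]],
    [[0,0,0],[-0.07,0.055,0.028]]
  ]
}}

```text
clock: 15.15
tcp_pos: [0.562, -0.0284, 0.3496]
orientation: [1.824, 1.651, 0.339]
contact_force: [0.7, 0.9, -3.0]
grip_width: 0.0104
gripper_force: 88.4
```

Request:
{"op": "apply_moves", "data": {
  "rows": [
    [[0,0,0],[0.01,-0.015,-0.007]],
    [[0,0,0],[0.02,-0.035,-0.014]],
    [[0,0,0],[0.035,-0.05,-0.02]],
    [[0,0,0],[0.05,-0.07,-0.028]],
    [[0,0,0],[0.05,-0.07,-0.028]],
    [[0,0,0],[0.05,-0.07,-0.028]],
    [[0,0,0],[0.05,-0.07,-0.028]],
    [[0,0,0],[0.05,-0.07,-0.028]]
  ]
}}

```text
clock: 16.15
tcp_pos: [0.5614, -0.0292, 0.3497]
orientation: [1.822, 1.633, -0.03]
contact_force: [0.6, 0.6, -2.6]
grip_width: 0.0109
gripper_force: 88.4
```

```bash
python3 chk.py c2
```

```text
[-0.05  0.11 -0.38  2.01  0.87  1.01 -1.  ] [ 0.56140731 -0.02922411  0.34973705] [ 1.82171228  1.63335796 -0.03015709]
g in tray [-0.462  0.444 -0.768]
```

View pics/c2.png

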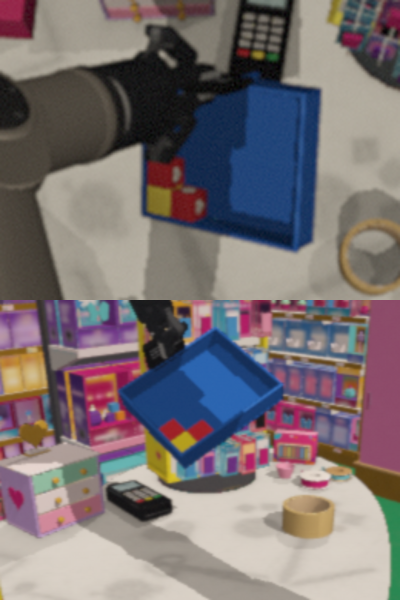

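Both views now show yellow in the corner at (160,202) px with one red snug against each wall, at (165,172) and (188,206). The tray is still held and tilted, so I'm handing in.

```bash
python3 -c "
from bench import job; print(job.hand_in())"
```

```text
the job is handed in; nothing more can be done
None
```

The job is handed in at about 16 s of the 54 s: the yellow block went into the tray on the counter, and the tray is now held in the air by its tab, tilted to the near-left (bell-side) corner with all three blocks resting there, though I did not re-measure the other items after the lift.

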